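# Clear the cleaning board and open the cleaner's safety cap

## Task

Pick up the scraper block and use it, not the fingers, to wipe the four barnacle chips off the raised board into the trough at its end, then stand the block back upright on the bench, clear of the board. Now open the cleaner bottle: press its safety cap down, keep it pressed while you turn it anticlockwise until it is free, and lift it off. Finish while still holding the cap: do not put it down or let go, keep it level and still straight above the bottle neck with a gap of about 6 cm, and leave the lantern base, reel seat, line winder and squid lure where they are.

Things in the scene. Friction and masses are not known exactly. Their poses are not given: they have to be found in the camera images.
- board: Fixed cleaning board: aluminium plate 180 (its x) by 130 (y), top 30 above the bench, with a dark steel trough at its +x end. Origin: on the bench under the plate's centre; plate x -90 to 90. Trough, open above: x 90 to 180, y -75 to 75, floor 4, walls 22 above the bench.
- board_edge (a point): Middle of the plate's edge where it meets the trough, on the plate's top face (board x 90, z 30).
- chip0: Loose chip of pale barnacle crust, about 24 x 20 and 8 thick (small cones on top reach 12), 11 g, lying on the plate within 35 of its long centre line. Origin: centre of its underside.
- chip1: Loose chip of pale barnacle crust, about 24 x 20 and 8 thick (small cones on top reach 12), 11 g, lying on the plate within 35 of its long centre line. Origin: centre of its underside.
- chip2: Loose chip of pale barnacle crust, about 24 x 20 and 8 thick (small cones on top reach 12), 11 g, lying on the plate within 35 of its long centre line. Origin: centre of its underside.
- chip3: Loose chip of pale barnacle crust, about 24 x 20 and 8 thick (small cones on top reach 12), 11 g, lying on the plate within 35 of its long centre line. Origin: centre of its underside.
- block: Loose scraper block standing on the bench: wood on a dark rubber foot, 28 thick (its x), 100 long (y), 55 high, about 130 g. Origin: centre of its underside. Grip from above across the 28. One stroke along the board's x, long face leading, covers all chips.
- bottle: Fixed white plastic cleaner bottle, 72 diameter, in a square wooden cradle 100 wide, 50 high; it cannot turn or shift. Origin: on the bench on the bottle's axis, z up; a small rib on the shoulder marks its x. The closed cap's top is 174 above the bench.
- neck_top (a point): Centre of the rim of the bottle's neck (161 above the bench, neck 26 diameter), axes as the bottle's. A sprung liner disc sits in the neck and pushes the cap up.
- cap: Round grey safety cap, 46 diameter, 28.5 high, 30 g. Origin: centre of its lower rim (15 below the neck's rim when closed), z up; x along the raised bar on top. Locked: x along the bottle's x. Pressed down 5.5 mm or more (stop at 8; spring 5 N rising to 13 N) it turns anticlockwise from above (+ yaw); it lifts free when turned 60 to 75 degrees; stop at about 77. Grip it at any yaw.
- cap_top (a point): Centre of the cap's flat top, 28.5 above the cap's origin.
- lantern: Bystander: copper lantern base, 100 diameter, 50 high; origin centre of its underside.
- reel_seat: Bystander: aluminium reel seat tube, 110 long, 28 high, lying along its x; origin centre of its underside.
- winder: Bystander: H-shaped plastic line winder lying flat, 118 x 75, 12 thick; origin centre of its underside.
- lure: Bystander: grey rubber squid lure, 105 long, 22 high; origin under its middle.
Not all that is in view belongs to the job. Leave any pink or purple look-alike of the block alone. There is more than one size of the bottle; the one meant has the size given above.

How it is judged:
By the outcome, as a careful person would: the job done as asked, in the order asked, and still so for the second after the job is handed in, while the arm keeps its last pose, push and grip.
It also fails if it takes over 64 s, if anything falls off the work surface, if the arm or the gripper's body presses on something with over 40 N, if the wrist force passes 120 N, or if a joint passes its speed limit or range.

## Robot

A 6-joint arm with a two-finger parallel gripper is mounted at the origin on the work surface. World frame = base frame: x ahead of the robot, y to its left, z up, the work surface at z = 0. Lengths are in mm, angles in rad, forces in N, time in s.
With the tool pointing down it reaches from about 250 to 800 mm from the base axis. Payload 8.5 kg.
Tool frame: the origin (TCP) lies midway between the tips of the shut fingers; the grasp point (between the pads) lies robot.grip_point_offset behind it (robot.grip_point_offset is the distance from the TCP to the grasp point, in mm); z points along the fingers, y is the line along which they close (so a half turn about z gives the same grasp; the last joint's range is limited). The gripper opens to 85 mm and grips with 20 to 120 N. Pads are 22 mm wide; open, the fingers measure 114 mm over their backs; the gripper's body (76 mm by 85 mm) begins 54 mm behind the grasp point. The pads swing forward as they close: fully open they stand 13 mm farther back than shut.
Start: joints at [-1.265, 0.238, -0.013, 1.319, 0, 1.571], TCP at [158.039, -500.602, 231.276] pointing down, gripper open.
Joint ranges: [-2.66, 2.66], [-1.03, 1.9], [-1.14, 1.46], [-1.82, 2.27], [-1.45, 1.34], [-3.14, 3.14]. Speed limits (rad/s): [2.22, 2.22, 2.79, 3.14, 3.14, 3.14].

## Interface

Orientations are given as a unit quaternion [x, y, z, w].
In Python, from plant import robot, imaging, job gives the robot as it stands. The module is installed in compiled form; this text tells all that it offers.
- The arm moves only by the shell command python3 -m inch 'ROWS'. ROWS is JSON, a list that holds one entry, the list of rows, each a list of 7 numbers: the turn, a rotation vector about the world's x, y, z in rad, then the shift along the world's x, y, z in m, then the finger opening in m, from 0 to 0.0854. In form: [[[ax, ay, az, x, y, z, fingers], ...]]. A call has 1 to 10 rows; each row is the pose to reach, as a shift and turn from the pose commanded when the call began; what a row does not reach only later rows make up. A row lasts 1/8 s, in which the tool goes at most 62.5 mm and 10.7 degrees, less where a joint would pass 70% of its speed; a pose out of reach is approached as far as the arm can. A call with a gripper value outside its range is refused whole. The fingers move at their own pace and stop on an object; the grip force is fixed at half the most. Time passes only in rows, so rows that repeat a pose let the fingers close. It gives the time, the measured TCP pose, the force, the opening and the grip force at its end, in the units of the state.
- robot.read_state(): the state, without advancing time (a new reading comes with each control period).
- imaging.capture(name): name is "scene" or "side" or "wrist"; returns the picture (480x640x3 uint8, red, green, blue); there is no depth.
- imaging.get_calibration(name): a dict with "fx", "fy", "cx", "cy" (pixels), "distortion" ([k1, k2, p1, p2, k3] as OpenCV has them; the pictures are not rectified), "view" (4x4, takes a point from world to camera coordinates); the wrist camera has in their place "hand_eye" (4x4, takes a point from camera to tool coordinates, whose origin is the TCP and whose axes are the flange's). Camera axes: x right, y up, looking along -z (the intrinsics and any distortion apply to the point x, -y, -z); pixel columns grow to the right and rows downward; lengths in mm; the calibration is good to about 2 mm. A picture is of the moment at which its call begins: read the wrist's pose just before it. get_calibration takes no time and is no camera call.
- job.job_done(): hands the job in; it is judged then, once.
The state is a dict: "time_s": time; "joint_positions": joint angles; "joint_vel": joint speeds; "joint_efforts": joint torques, N m; "tcp_pos": TCP position; "tcp_rot": TCP orientation; "force": force on the tool from outside, world axes, zero at the start; "torque": the same for the moment, N m; "opening": finger opening in mm; "gripper_force": force on a finger pad.
Only numpy, scipy, OpenCV 4.12 (cv2) and the standard library are available. Lean on these libraries where they do the work, as an engineer would, in place of code of your own. Each camera call takes 0.05 s, during which the arm holds its last target. There are 200 camera calls.

## Working session

There is one attempt and no reset: what is moved stays moved. The work goes in short steps, Python scripts to look and compute and a shell command to move; the robot and the scene stay as the last step left them, time stands still between calls to the robot, and variables do not carry over. Pictures are saved under pics/ and viewed, at most 11 in all, crops included, and the job is handed in when it is done.

```bash
mkdir -p pics; cat > h.py <<'E'
import numpy as np,cv2
from plant import robot,imaging,job
from scipy.spatial.transform import Rotation as R
def cal(n):
    c=imaging.get_calibration(n);K=np.array([[c['fx'],0,c['cx']],[0,c['fy'],c['cy']],[0,0,1]]);d=np.array(c['distortion'],float)
    if 'view' in c: T=np.linalg.inv(np.array(c['view']))
    else:
        s=robot.read_state();W=np.eye(4);W[:3,:3]=R.from_quat(s['tcp_rot']).as_matrix();W[:3,3]=s['tcp_pos'];T=W@np.array(c['hand_eye'])
    return K,d,T
def ray(c,uv):
    K,d,T=c;p=cv2.undistortPoints(np.array(uv,float).reshape(-1,1,2),K,d).reshape(-1,2)
    v=np.c_[p[:,0],-p[:,1],-np.ones(len(p))]@T[:3,:3].T
    return T[:3,3],v
def plane(c,uv,z):
    o,v=ray(c,uv);return o+v*((z-o[2])/v[:,2])[:,None]
def proj(c,P):
    K,d,T=c;V=np.linalg.inv(T);q=np.array(P,float).reshape(-1,3)@V[:3,:3].T+V[:3,3]
    return cv2.projectPoints((q*[1,-1,-1]).reshape(-1,1,3),np.zeros(3),np.zeros(3),K,d)[0].reshape(-1,2)
def shot(n,f):
    im=imaging.capture(n);cv2.imwrite('pics/'+f,im[:,:,::-1]);return im
E
python3 - <<'E'
from h import *
print(robot.read_state(), robot.grip_point_offset)
for n in('scene','side','wrist'):
    c=cal(n);shot(n,n+'0.png');print(n,c[0][0,0],c[2].round(2).tolist())
E
```

```text
{'time_s': 0.0, 'joint_positions': array([-1.26500310e+00,  2.38768947e-01, -1.42480107e-02,  1.31919311e+00,
       -2.80902918e-05,  1.57078609e+00]), 'joint_vel': array([-0.00020272,  0.0005056 ,  0.00042058, -0.00116769,  0.00010983,
        0.00057105]), 'joint_efforts': array([-7.99154168e-04, -5.38780653e+01,  3.46439159e+01,  1.85190293e-02,
       -6.48950299e-05,  2.04922850e-05]), 'tcp_pos': array([ 157.91942661, -500.25600839,  230.68625986]), 'tcp_rot': array([ 9.88333039e-01,  1.52306616e-01, -1.21535504e-04, -6.96487512e-04]), 'force': array([ 0.0513967 ,  0.40178525, -0.47097044]), 'torque': array([-0.03364624,  0.02008427,  0.03756102]), 'gripper_force': 0.0, 'opening': 85.6850567527099} 18.700000000000003
scene 522.9501402095482 [[-0.3, -0.77, 0.56, 1161.19], [0.96, -0.23, 0.19, 180.21], [-0.01, 0.59, 0.8, 956.7], [0.0, 0.0, 0.0, 1.0]]
side 483.3303738019933 [[-0.68, 0.49, -0.55, 138.05], [-0.73, -0.45, 0.51, 382.91], [0.0, 0.75, 0.66, 681.51], [0.0, 0.0, 0.0, 1.0]]
wrist 421.54891673669346 [[0.3, 0.92, 0.26, 226.32], [-0.95, 0.29, 0.08, -479.85], [0.0, -0.28, 0.96, 373.61], [0.0, 0.0, 0.0, 1.0]]
```

View pics/scene0.png

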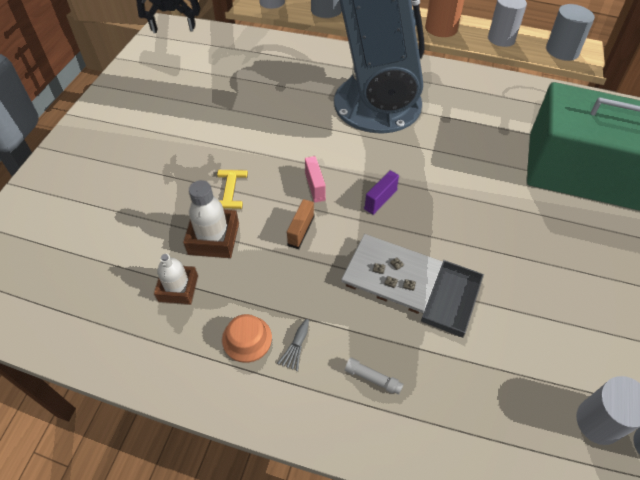

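View pics/side0.png

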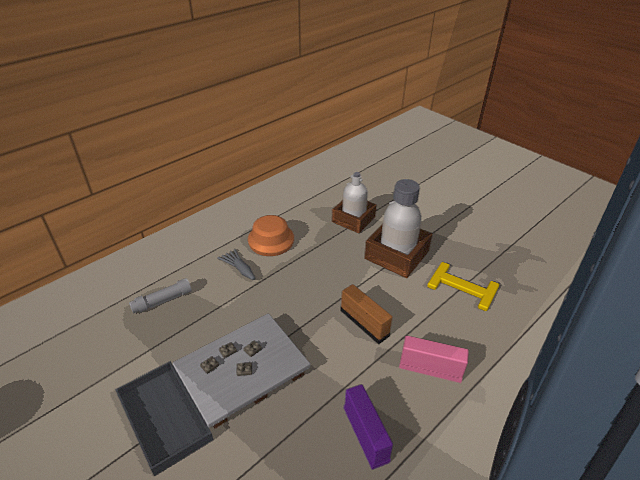

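Scene: brown block at (301,223), pink (315,178) and purple (382,192) look-alikes; the large bottle with the grey cap is at (210,220) and a small one at (173,278). The board is at (395,275), with the trough to its right at (452,297). The brown block and the large bottle fit the description; I'll check their sizes in an enlarged crop.

```bash
python3 - <<'E'
from h import *
im=cv2.imread('pics/scene0.png');sd=cv2.imread('pics/side0.png')
a=cv2.resize(im[160:325,150:490],None,fx=2.3,fy=2.3,interpolation=cv2.INTER_CUBIC)
cv2.imwrite('pics/crop1.png',a)
b=cv2.resize(sd[165:475,110:510],None,fx=1.9,fy=1.9,interpolation=cv2.INTER_CUBIC)
cv2.imwrite('pics/crop2.png',b)
E
```

```text
(no output)
```

View pics/crop1.png

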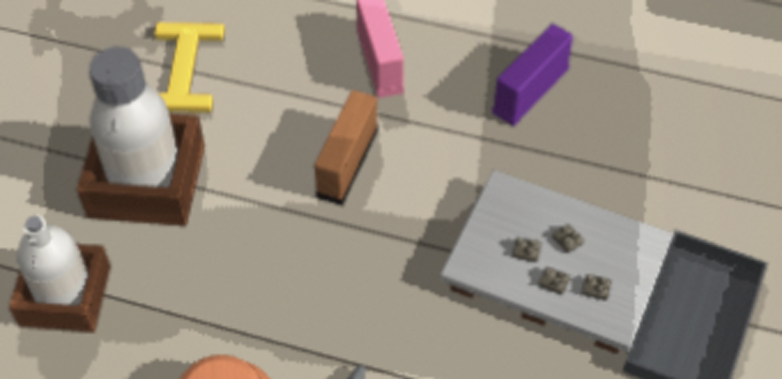

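View pics/crop2.png

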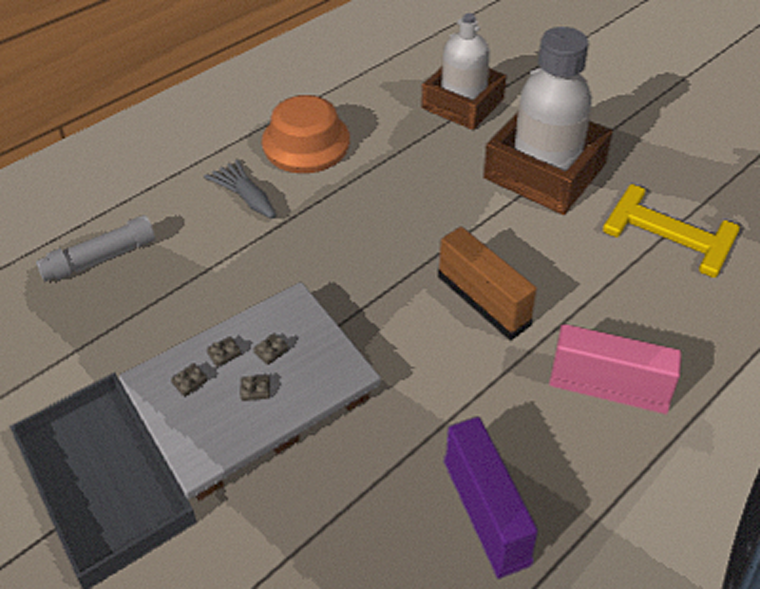

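Crops: the block is brown wood on a dark foot. The large bottle, with its cap top near (403,186) in the side view, is the candidate. The chips lie in the middle of the plate. Now I'll cast the rays.

```bash
python3 - <<'E'
from h import *
S=cal('scene');D=cal('side')
sc=lambda l:np.array(l)/2.3+[150,160]
sd=lambda l:np.array(l)/1.9+[110,165]
def P(n,c,uv,z):
    p=plane(c,uv,z)[:,:2];print(n,p.round().tolist());return p
for n,c,uv in(('plate S',S,sc([(494,170),(674,232),(629,347),(443,274)])),('plate D',D,sd([(382,381),(190,495),(118,375),(302,284)]))):
    p=P(n,c,uv,30);x=p[1]+p[2]-p[0]-p[3];print(p.mean(0),np.arctan2(x[1],x[0]),np.linalg.norm(x)/2, np.linalg.norm(p[3]-p[0]))
P('chips S',S,sc([(527,249),(567,238),(554,280),(597,286)]),36);P('chips D',D,sd([(271,347),(256,387),(224,350),(189,380)]),36)
for n,c,uv in(('block S',S,sc([(357,92),(378,100),(342,170),(318,160)])),('block D',D,sd([(534,290),(512,302),(441,240),(461,228)]))):
    p=P(n,c,uv,55);print(p.mean(0),[np.linalg.norm(p[i]-p[i-1]).round() for i in range(4)],[np.arctan2(*(p[j]-p[i])[::-1]) for i,j in((1,2),(0,3))])
for f,c,g,b in(('scene0',S,(180,178,230,215),None),('side0',D,(385,175,425,215),None)):
    im=cv2.imread(f'pics/{f}.png');h=cv2.cvtColor(im,cv2.COLOR_BGR2HSV);x0,y0,x1,y1=g
    m=np.zeros(h.shape[:2],np.uint8);m[y0:y1,x0:x1]=(h[y0:y1,x0:x1,2]<125)&(h[y0:y1,x0:x1,1]<70)&(h[y0:y1,x0:x1,2]>40)
    n,l,s,ce=cv2.connectedComponentsWithStats(m);i=1+s[1:,4].argmax();print('cap',s[i],ce[i],plane(c,[ce[i]],162).round(1),)
# brute masks block
    bm=cv2.inRange(h,(5,90,60),(17,230,220));n,l,s,ce=cv2.connectedComponentsWithStats(bm)
# joint rays
a=ray(S,sc([(117,62)]));
def tri(u,v):
    o1,d1=ray(S,[u]);o2,d2=ray(D,[v]);d1=d1[0];d2=d2[0]
    t=np.linalg.lstsq(np.c_[d1,-d2],o2-o1,rcond=None)[0];return ((o1+t[0]*d1)+(o2+t[1]*d2))/2
print(tri(sc([(121,60)])[0],sd([(565,40)])[0]),tri(sc([(35,223)])[0],sd([(468,19)])[0]))
print('winder,lantern,lure,reel',P('w',D,sd([(640,187),(740,225),(714,273),(604,232)]),12),P('p',D,sd([(562,325),(680,350)]),55))
E
```

```text
plate S [[479.0, 76.0], [501.0, 253.0], [631.0, 234.0], [605.0, 60.0]]
[553.8291826  155.65289131] 1.4361562267283592 177.16865383657478 127.24377845688076
plate D [[470.0, 78.0], [494.0, 252.0], [626.0, 236.0], [598.0, 61.0]]
[547.20165701 156.80766564] 1.4245381914159112 176.9044861064605 129.05037756421262
chips S [[561.0, 127.0], [539.0, 159.0], [587.0, 157.0], [582.0, 195.0]]
chips D [[557.0, 127.0], [534.0, 161.0], [582.0, 158.0], [577.0, 197.0]]
block S [[443.0, -72.0], [447.0, -50.0], [538.0, -57.0], [533.0, -82.0]]
[490.10347231 -65.23606764] [np.float64(90.0), np.float64(23.0), np.float64(91.0), np.float64(26.0)] [np.float64(-0.08119207431923983), np.float64(-0.10967508637582334)]
block D [[436.0, -73.0], [440.0, -48.0], [534.0, -56.0], [532.0, -81.0]]
[485.67692126 -64.35861727] [np.float64(96.0), np.float64(25.0), np.float64(94.0), np.float64(25.0)] [np.float64(-0.07665652748106681), np.float64(-0.07928728609483006)]
cap [180 179  33  36 554] [198.83393502 194.07942238] [[ 573.9 -253.7  162. ]]
cap [385 179  40  36 777] [404.64350064 194.15958816] [[ 560.4 -240.7  162. ]]
[ 562.23963283 -247.97321703  175.65033857] [ 709.49331529 -273.09694246  118.57669678]
w [[472.0, -295.0], [370.0, -323.0], [353.0, -247.0], [458.0, -214.0]]
p [[395.0, -61.0], [312.0, -112.0]]
winder,lantern,lure,reel [[ 472.07880863 -295.06975168]
 [ 370.29547144 -322.83990271]
 [ 352.88590044 -247.33993871]
 [ 457.77245998 -213.82074256]] [[ 394.79762209  -60.74920517]
 [ 311.91861465 -112.30853175]]
```

Large bottle: cap top measured at 176 high (the small bottle's is 119), so it is the one meant. The block is at about (488,-65) and the plate centre at about (551,156). Moving above the block.

```bash
python3 -m inch '[[[0,0,-0.39,0.33,0.435,0,0.085],[0,0,-0.39,0.33,0.435,0,0.085],[0,0,-0.39,0.33,0.435,0,0.085],[0,0,-0.39,0.33,0.435,0,0.085],[0,0,-0.39,0.33,0.435,0,0.085],[0,0,-0.39,0.33,0.435,0,0.085],[0,0,-0.39,0.33,0.435,0,0.085],[0,0,-0.39,0.33,0.435,0,0.085],[0,0,-0.39,0.33,0.435,0,0.085],[0,0,-0.39,0.33,0.435,0,0.085]]]'
python3 - <<'E'
from h import *
s=robot.read_state();c=cal('wrist');im=shot('wrist','w1.png')
print(s['time_s'],s['tcp_pos'],s['tcp_rot'],s['joint_positions'].round(2))
h=cv2.cvtColor(im,cv2.COLOR_RGB2HSV)
q=proj(c,[(488,-65,55),(538,-65,55),(438,-65,55)]);print(q)
np.save('w1T.npy',c[2])
m=cv2.inRange(h,(4,90,50),(18,255,255));n,l,st,ce=cv2.connectedComponentsWithStats(m)
for i in range(1,n):
    if st[i,4]>500:
        cnt=cv2.findContours((l==i).astype('u1'),cv2.RETR_EXTERNAL,cv2.CHAIN_APPROX_NONE)[0][0];print(st[i],ce[i],cv2.approxPolyDP(cnt,5,True).reshape(-1,2).tolist())
E
```

```text
time_s: 1.4
tcp_pos: [489.7, -62.7, 230.6]
tcp_rot: [0.999, -0.04, -0.0, -0.0]
force: [-0.3, -0.6, -0.2]
opening: 84.5
gripper_force: 0.0
1.4 [489.67067941 -62.69231072 230.61450533] [ 9.99212555e-01 -3.96751244e-02 -2.16909064e-04 -3.27291600e-04] [-0.13  0.19 -0.08  1.3   0.    3.09]
[[321.0294913  216.30527025]
 [315.81882266 150.87813149]
 [325.8227862  276.60244636]]
[ 466    4  157  169 7855] [520.27612985  91.84888606] [[619, 4], [466, 51], [488, 165], [513, 172], [614, 144], [562, 142], [523, 154], [504, 51], [622, 23]]
[ 306  144   38  130 4634] [325.36965904 207.80082003] [[309, 145], [309, 269], [341, 272], [343, 150], [337, 144]]
```

View pics/w1.png

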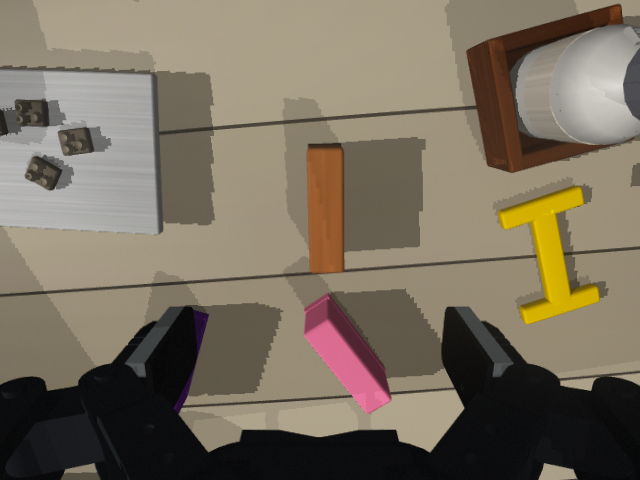

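Wrist view: block top from (309,145) to (342,272), plate end edge (157,72)-(160,234), pink block below, bottle top right. Joint 6 is near its limit, so I'll use the half-turned grasp.

```bash
python3 -m inch '[[[0,0,0.187,0,0,0,0.085],[0,0,0.374,0,0,0,0.085],[0,0,0.56,0,0,0,0.085],[0,0,0.74,0,0,0,0.085],[0,0,0.92,0,0,0,0.085],[0,0,1.1,0,0,0,0.085],[0,0,1.28,0,0,0,0.085],[0,0,1.46,0,0,0,0.085],[0,0,1.57,0,0,0,0.085]]]'
python3 - <<'E'
from h import *
K,d,_=cal('wrist');c=(K,d,np.load('w1T.npy'))
p=plane(c,[(309,145),(343,148),(341,272),(309,269)],55)[:,:2];print(p.round(),p.mean(0),np.arctan2(*(p[0]-p[3])[::-1]),np.arctan2(*(p[1]-p[2])[::-1]))
p=plane(c,[(157,72),(160,234)],30)[:,:2];print(p,p.mean(0),np.arctan2(*(p[0]-p[1])[::-1]),np.linalg.norm(p[0]-p[1]))
p=plane(c,[(484,40),(497,172)],50)[:,:2];print('cradle edge',p,np.arctan2(*(p[0]-p[1])[::-1]))
E
```

```text
time_s: 2.58
tcp_pos: [487.1, -66.9, 231.3]
tcp_rot: [0.736, 0.677, -0.0, -0.0]
force: [0.4, 0.4, -0.8]
opening: 85.3
gripper_force: 0.0
[[543. -60.]
 [539. -85.]
 [441. -77.]
 [446. -52.]] [491.93478316 -68.76858607] -0.0851379467096542 -0.07989275144335778
[[606.34198129  52.64870938]
 [477.84954277  73.0196376 ]] [542.09576203  62.83417349] -0.15722938538086073 130.0972001019589
cradle edge [[ 606.87728813 -191.29600878]
 [ 511.22764284 -203.02403547]] 0.12200543958039561
```

```bash
python3 -m inch '[[[0,0,0.187,0.003,0,-0.02,0.085],[0,0,0.374,0.003,0,-0.04,0.085],[0,0,0.56,0.003,0,-0.06,0.085],[0,0,0.74,0.003,0,-0.08,0.085],[0,0,0.92,0.003,0,-0.1,0.085],[0,0,1.1,0.003,0,-0.12,0.085],[0,0,1.28,0.003,0,-0.13,0.085],[0,0,1.46,0.003,0,-0.13,0.085],[0,0,1.57,0.003,0,-0.13,0.085],[0,0,1.57,0.003,0,-0.13,0.06]]]'
python3 - <<'E'
from h import *
s=robot.read_state();print(s['joint_positions'].round(2));print(2*np.arctan2(*s['tcp_rot'][1::-1]))
S=cal('scene');shot('scene','s1.png')
E
```

```text
time_s: 3.82
tcp_pos: [490.3, -66.7, 101.3]
tcp_rot: [0.044, 0.999, -0.0, -0.0]
force: [-0.2, 0.5, 0.6]
opening: 69.3
gripper_force: 0.0
[-0.14  0.27 -0.32  0.98 -0.   -0.05]
3.053319160716127
```

```bash
python3 -m inch '[[[0,0,0,0,0,-0.03,0.06],[0,0,0,0,0,-0.055,0.06],[0,0,0,0,0,-0.074,0.06],[0,0,0,0,0,-0.074,0.06],[0,0,0,0,0,-0.074,0.01],[0,0,0,0,0,-0.074,0.01],[0,0,0,0,0,-0.074,0.01],[0,0,0,0,0,-0.074,0.01],[0,0,0,0,0,-0.074,0.01]]]'
python3 - <<'E'
from h import *
imaging.capture('scene');s=robot.read_state();print(s)
E
```

```text
time_s: 5.0
tcp_pos: [491.7, -65.9, 28.3]
tcp_rot: [0.043, 0.999, -0.0, 0.001]
force: [-0.3, -0.4, 6.4]
opening: 26.8
gripper_force: 59.6
{'time_s': 5.05, 'joint_positions': array([-1.32855949e-01,  3.47172787e-01, -4.27918244e-01,  7.93735670e-01,
       -4.17112098e-04, -4.66586500e-02]), 'joint_vel': array([ 4.69535635e-04, -1.56973787e-03, -4.91763223e-04, -1.35004715e-03,
        1.36785488e-03,  4.54453317e-06]), 'joint_efforts': array([  0.66220148, -51.31312251,  25.45598209,  -0.42423399,
         0.30460987,  -0.06493305]), 'tcp_pos': array([491.76544655, -65.85020316,  28.35625153]), 'tcp_rot': array([ 4.30854916e-02,  9.99070882e-01, -2.95991866e-04,  9.62153735e-04]), 'force': array([-0.56911848, -1.02218443,  5.90221373]), 'torque': array([-0.1937397 ,  0.2171167 , -0.09249716]), 'gripper_force': 59.63821291923523, 'opening': 27.279885698671123}
```

```bash
python3 -m inch '[[[0,0,0,0,0,0.04,0.01],[0,0,0,0,0,0.075,0.01],[0,0,-0.03,0.03,0.04,0.075,0.01],[0,0,-0.06,0.057,0.09,0.075,0.01],[0,0,-0.06,0.057,0.13,0.075,0.01],[0,0,-0.06,0.057,0.149,0.075,0.01],[0,0,-0.06,0.057,0.149,0.06,0.01],[0,0,-0.06,0.057,0.149,0.045,0.01],[0,0,-0.06,0.057,0.149,0.04,0.01]]]'
python3 - <<'E'
from h import *
c=cal('side');im=shot('side','d2.png')
cv2.imwrite('pics/d2c.png',cv2.resize(im[260:480,110:430,::-1],None,fx=2.4,fy=2.4))
s=robot.read_state();print(s['tcp_pos'],2*np.arctan2(*s['tcp_rot'][1::-1]),s['force'],s['opening'])
E
```

```text
time_s: 6.18
tcp_pos: [546.9, 82.1, 65.6]
tcp_rot: [0.074, 0.997, -0.0, -0.001]
force: [-0.1, 0.2, -2.5]
opening: 26.8
gripper_force: 59.7
[547.0329068   82.20966924  65.60276524] 2.9943876264610645 [ 0.19207563 -0.11570328 -2.00984023] 26.86526119616353
```

View pics/d2c.png

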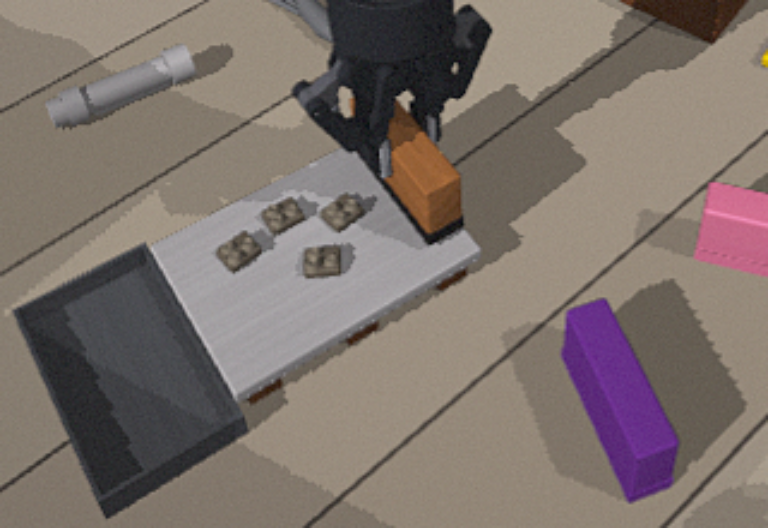

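Block stands above the -x end of the plate, long face behind all four chips. Lowering onto the plate.

```bash
python3 -m inch '[[[0,0,0,0,0,-0.004,0.01],[0,0,0,0,0,-0.0065,0.01],[0,0,0,0,0,-0.0075,0.01],[0,0,0,0,0,-0.0075,0.01]]]'
```

```text
time_s: 6.72
tcp_pos: [548.1, 83.4, 59.9]
tcp_rot: [0.073, 0.997, -0.0, 0.0]
force: [0.2, 0.3, -1.7]
opening: 27.2
gripper_force: 59.7
```

```bash
python3 -m inch '[[[0,0,0,0,0,-0.001,0.01],[0,0,0,0,0,-0.0015,0.01],[0,0,0,0,0,-0.0015,0.01]]]'
```

```text
time_s: 7.1
tcp_pos: [548.1, 83.5, 58.4]
tcp_rot: [0.073, 0.997, -0.0, 0.0]
force: [-1.1, -0.2, 0.7]
opening: 27.0
gripper_force: 60.0
```

Light contact. Stroke along the board's x (0.146, 0.989).

```bash
python3 -m inch '[[[0,0,0,0.002,0.015,0,0.01],[0,0,0,0.005,0.032,0,0.01],[0,0,0,0.0075,0.05,0,0.01],[0,0,0,0.01,0.068,0,0.01],[0,0,0,0.0125,0.086,0,0.01],[0,0,0,0.015,0.104,0,0.01],[0,0,0,0.018,0.122,0,0.01],[0,0,0,0.0205,0.14,0,0.01],[0,0,0,0.0235,0.158,0,0.01],[0,0,0,0.026,0.174,0,0.01]]]'
python3 - <<'E'
from h import *
im=shot('side','d3.png')
cv2.imwrite('pics/d3c.png',cv2.resize(im[260:480,110:430,::-1],None,fx=2.4,fy=2.4))
E
```

```text
time_s: 8.35
tcp_pos: [574.2, 258.6, 58.3]
tcp_rot: [0.073, 0.997, -0.0, 0.0]
force: [-0.6, -1.4, -0.4]
opening: 26.8
gripper_force: 59.7
```

View pics/d3c.png

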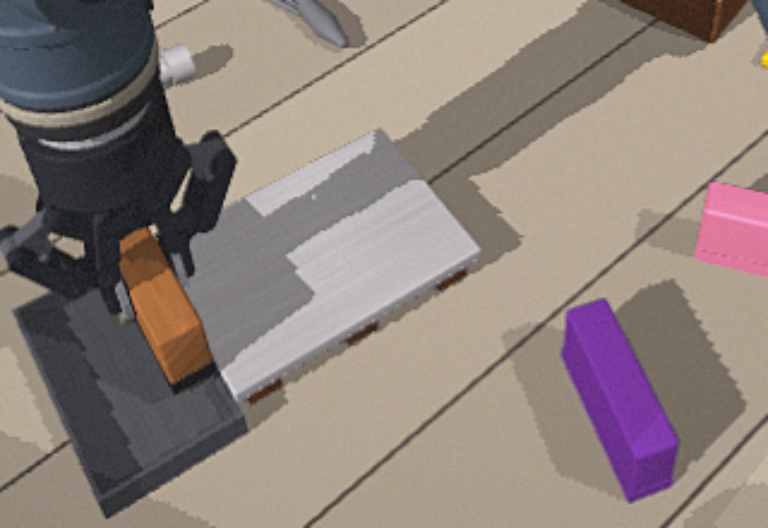

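Block is past the plate's edge, over the trough, and the plate is clear. Lifting and carrying the block back to its original spot.

```bash
python3 -m inch '[[[0,0,0,0,0,0.025,0.01],[0,0,0,0,-0.01,0.055,0.01],[0,0,0.02,-0.01,-0.06,0.055,0.01],[0,0,0.04,-0.025,-0.115,0.055,0.01],[0,0,0.06,-0.04,-0.17,0.055,0.01],[0,0,0.06,-0.055,-0.225,0.055,0.01],[0,0,0.06,-0.07,-0.28,0.055,0.01],[0,0,0.06,-0.084,-0.326,0.045,0.01],[0,0,0.06,-0.084,-0.326,0.01,0.01],[0,0,0.06,-0.084,-0.326,-0.02,0.01]]]'
python3 - <<'E'
from h import *
im=shot('side','d4.png')
cv2.imwrite('pics/d4c.png',cv2.resize(im[170:480,110:450,::-1],None,fx=1.9,fy=1.9))
E
```

```text
time_s: 9.65
tcp_pos: [489.7, -69.0, 37.1]
tcp_rot: [0.044, 0.999, 0.0, -0.0]
force: [0.2, 0.3, -2.0]
opening: 27.1
gripper_force: 59.9
```

View pics/d4c.png

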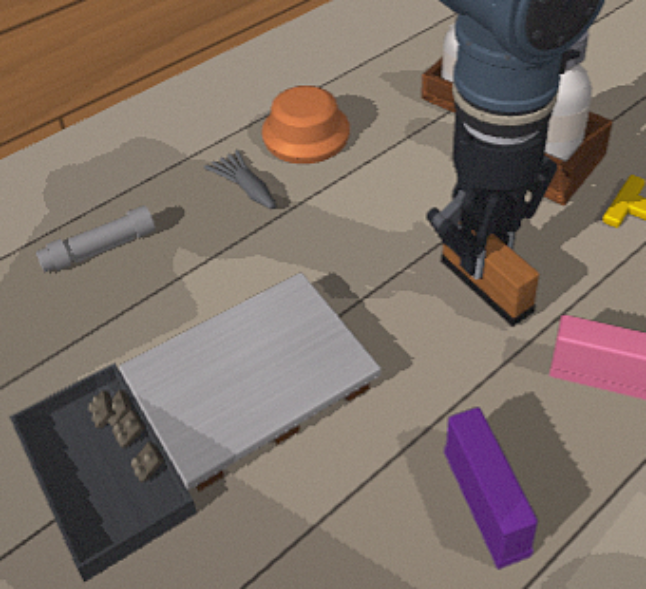

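All four chips are in the trough and the plate is clear. Setting the block down, then releasing it.

```bash
python3 -m inch '[[[0,0,0,0,0,-0.004,0.01],[0,0,0,0,0,-0.0075,0.01],[0,0,0,0,0,-0.0085,0.01],[0,0,0,0,0,-0.0085,0.01]]]'
```

```text
time_s: 10.2
tcp_pos: [490.5, -68.5, 30.3]
tcp_rot: [0.043, 0.999, -0.0, 0.0]
force: [-0.4, 0.4, -0.8]
opening: 27.3
gripper_force: 59.7
```

```bash
python3 -m inch '[[[0,0,0,0,0,-0.001,0.01],[0,0,0,0,0,-0.002,0.01],[0,0,0,0,0,-0.002,0.01],[0,0,0,0,0,-0.002,0.03],[0,0,0,0,0,-0.002,0.05],[0,0,0,0,0,-0.002,0.07],[0,0,0,0,0,-0.002,0.07]]]'
```

```text
time_s: 11.08
tcp_pos: [490.0, -68.6, 27.7]
tcp_rot: [0.043, 0.999, -0.0, -0.0]
force: [0.1, 0.1, 0.7]
opening: 70.1
gripper_force: 0.0
```

```bash
python3 -m inch '[[[0,0,0,0,0,0.05,0.07],[0,0,0,0,0,0.11,0.07],[0,0,0,0,0,0.172,0.07],[0,0,0,0.01,-0.02,0.232,0.085],[0,0,0,0.03,-0.075,0.232,0.085],[0,0,0,0.05,-0.13,0.232,0.085],[0,0,0,0.072,-0.18,0.232,0.085],[0,0,0,0.072,-0.18,0.232,0.085],[0,0,0,0.072,-0.18,0.232,0.085]]]'
python3 - <<'E'
from h import *
s=robot.read_state();c=cal('wrist');im=shot('wrist','w2.png');np.save('w2T.npy',c[2])
print(s['joint_positions'].round(2),s['tcp_pos'],proj(c,[(562,-248,174)]))
d=shot('side','d5.png');
a=cv2.resize(d[170:400,300:500],None,fx=1.8,fy=1.8);b=np.zeros((480,800,3),np.uint8);b[:,:440]=im[:,100:540];b[:414,440:]=a
cv2.imwrite('pics/m2.png',b[:,:,::-1])
E
```

```text
time_s: 12.2
tcp_pos: [561.6, -248.4, 259.3]
tcp_rot: [0.043, 0.999, 0.0, -0.001]
force: [-0.4, -0.1, 0.7]
opening: 85.0
gripper_force: 0.0
[-0.42  0.39  0.28  1.46  0.   -0.33] [ 561.63800202 -248.43990614  259.26558093] [[320.61631454 244.22816102]]
```

View pics/m2.png

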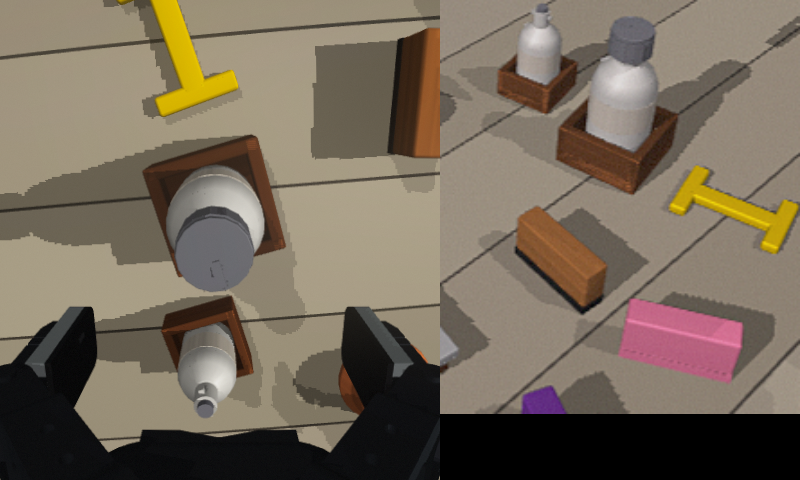

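Wrist view: cap top disc centred near (315,253), its bar mark near (318,273); the side view shows the block standing upright and released.

```bash
python3 - <<'E'
from h import *
K,d,_=cal('wrist');c=(K,d,np.load('w2T.npy'))
g=cv2.cvtColor(cv2.imread('pics/w2.png'),cv2.COLOR_BGR2GRAY)
print(g[253,265:365:4].tolist(),g[200:300:4,315].tolist())
t=int(g[253,300]);m=((abs(g.astype(int)-t)<14)).astype('u1');m[:205]=0;m[300:]=0;m[:,:260]=0;m[:,370:]=0
n,l,s,ce=cv2.connectedComponentsWithStats(m);i=l[253,300];cnt=cv2.findContours((l==i).astype('u1'),0,1)[0][0]
e=cv2.fitEllipse(cv2.convexHull(cnt));print(s[i],e);print(plane(c,[e[0],(e[0][0]-e[1][0]/2,e[0][1]),(e[0][0]+e[1][0]/2,e[0][1])],174))
m=(abs(g.astype(int)-t)<25)
print(plane(c,[(315,264),(321,290)],174))
E
```

```text
[101, 76, 55, 105, 105, 106, 105, 106, 107, 106, 108, 107, 106, 106, 106, 108, 108, 108, 108, 109, 108, 108, 103, 52, 49] [177, 180, 63, 62, 79, 107, 108, 106, 107, 108, 107, 106, 106, 106, 106, 88, 106, 106, 106, 105, 104, 106, 105, 148, 101]
[ 276  214   79   78 4551] ((314.9049072265625, 252.94073486328125), (75.66421508789062, 79.00257873535156), 48.69609832763672)
[[ 566.87470332 -251.67293438  174.        ]
 [ 565.03754806 -273.116914    174.        ]
 [ 568.71793921 -230.23875524  174.        ]]
[[ 573.50856299 -252.20710581  174.        ]
 [ 589.81475852 -250.13785425  174.        ]]
```

```bash
python3 -m inch '[[[0,0,0,0.004,-0.002,-0.04,0.085],[0,0,0,0.004,-0.002,-0.08,0.085],[0,0,0,0.004,-0.002,-0.1,0.07],[0,0,0,0.004,-0.002,-0.111,0.065],[0,0,0,0.004,-0.002,-0.111,0.06],[0,0,0,0.004,-0.002,-0.111,0.06]]]'
python3 - <<'E'
from h import *
a=shot('side','d6.png')[150:280,340:480];b=shot('scene','s6.png')[150:280,140:280]
cv2.imwrite('pics/m3.png',cv2.resize(np.hstack([a,b]),None,fx=2.8,fy=2.8)[:,:,::-1])
E
```

```text
time_s: 13.05
tcp_pos: [566.6, -250.5, 150.0]
tcp_rot: [0.043, 0.999, -0.0, 0.001]
force: [-0.3, 0.5, 0.3]
opening: 59.9
gripper_force: 0.0
```

View pics/m3.png

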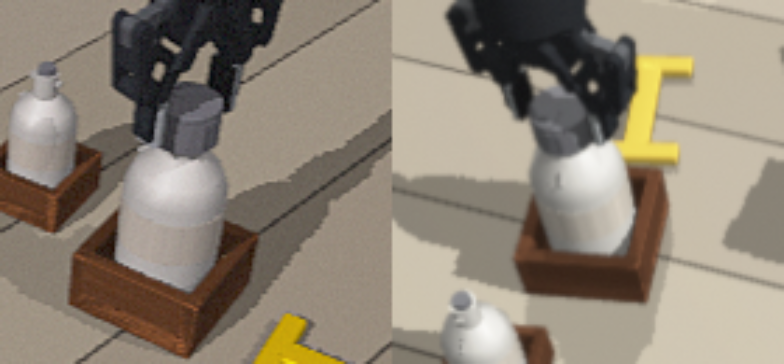

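Fingers straddle the cap in both views. Closing.

```bash
python3 -m inch '[[[0,0,0,0,0,-0.002,0.05],[0,0,0,0,0,-0.002,0.03],[0,0,0,0,0,-0.002,0.03],[0,0,0,0,0,-0.002,0.03],[0,0,0,0,0,-0.002,0.03]]]'
```

```text
time_s: 13.78
tcp_pos: [566.3, -250.8, 147.0]
tcp_rot: [0.043, 0.999, -0.0, 0.0]
force: [0.1, -2.1, 4.5]
opening: 44.4
gripper_force: 60.4
```

```bash
python3 -m inch '[[[0,0,0,0,0,-0.003,0.03],[0,0,0,0,0,-0.006,0.03],[0,0,0,0,0,-0.007,0.03],[0,0,0,0,0,-0.007,0.03]]]'
```

```text
time_s: 14.28
tcp_pos: [566.3, -250.9, 140.7]
tcp_rot: [0.043, 0.999, -0.0, 0.001]
force: [-0.7, -0.4, 12.0]
opening: 44.4
gripper_force: 60.9
```

Pressed (12 N, about 7 mm). Turning +69° while pressed.

```bash
python3 -m inch '[[[0,0,0.13,0,0,0,0.03],[0,0,0.27,0,0,0,0.03],[0,0,0.41,0,0,0,0.03],[0,0,0.55,0,0,0,0.03],[0,0,0.69,0,0,0,0.03],[0,0,0.83,0,0,0,0.03],[0,0,0.97,0,0,0,0.03],[0,0,1.1,0,0,0,0.03],[0,0,1.2,0,0,0,0.03],[0,0,1.2,0,0,0,0.03]]]'
python3 - <<'E'
from h import *
s=robot.read_state();print(s['torque'],s['force'],2*np.arctan2(*s['tcp_rot'][1::-1])-3.055)
E
```

```text
time_s: 15.52
tcp_pos: [566.8, -250.8, 140.9]
tcp_rot: [-0.529, 0.848, -0.001, 0.001]
force: [-0.8, -0.2, 10.8]
opening: 44.6
gripper_force: 60.9
[-0.05983318 -0.01638418  0.03002998] [-0.75964298 -0.18230273 10.81612857] 1.202285789276568
```

```bash
python3 -m inch '[[[0,0,0,0,0,0.004,0.03],[0,0,0,0,0,0.009,0.03],[0,0,0,0,0,0.014,0.03],[0,0,0,0,0,0.018,0.03],[0,0,0,0,0,0.018,0.03]]]'
```

```text
time_s: 16.15
tcp_pos: [565.9, -250.5, 157.7]
tcp_rot: [-0.529, 0.849, 0.0, -0.0]
force: [1.3, -0.5, -0.2]
opening: 44.6
gripper_force: 61.3
```

Free, with no pull. Lifting to a 6 cm gap.

```bash
python3 -m inch '[[[0,0,0,0,0,0.015,0.03],[0,0,0,0,0,0.03,0.03],[0,0,0,0,0,0.045,0.03],[0,0,0,0,0,0.058,0.03],[0,0,0,0,0,0.064,0.03],[0,0,0,0,0,0.064,0.03],[0,0,0,0,0,0.064,0.03],[0,0,0,0,0,0.064,0.03]]]'
python3 - <<'E'
from h import *
a=shot('side','d7.png')[130:290,330:490];b=shot('scene','s7.png')[120:280,140:300]
cv2.imwrite('pics/m4.png',cv2.resize(np.hstack([a,b]),None,fx=2.5,fy=2.5)[:,:,::-1]);s=robot.read_state();print(s['tcp_pos'],s['force'],s['joint_vel'].round(3))
E
```

```text
time_s: 17.15
tcp_pos: [565.8, -250.5, 221.2]
tcp_rot: [-0.529, 0.849, 0.0, -0.0]
force: [0.7, 0.4, -0.9]
opening: 44.8
gripper_force: 61.7
[ 565.89006382 -250.54311379  221.37911909] [0.45658894 0.07642922 0.19690637] [ 0.    -0.001  0.002  0.001 -0.001 -0.001]
```

View pics/m4.png

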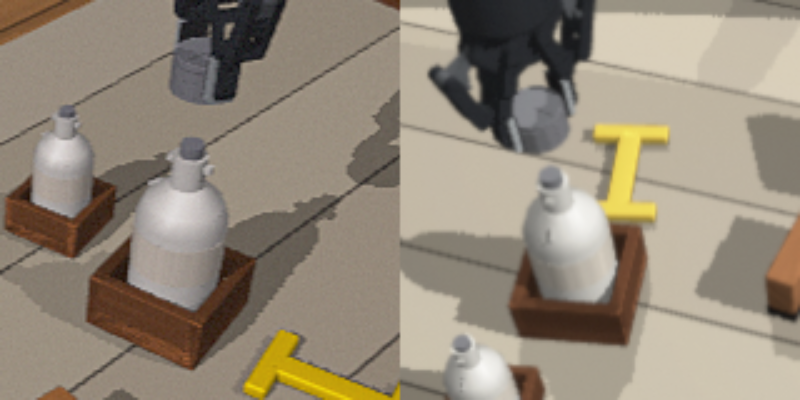

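The cap is held level above the open neck with about a 6 cm gap, and the arm is still. Handing in.

```bash
python3 -c "
from plant import job;print(job.job_done())"
```

```text
the job is handed in; nothing more can be done
None
```

The job was handed in at about 17 s of the 64 s: all four chips are in the trough, the block stands upright on the bench clear of the board, and the cap is off and held level about 6 cm above the bottle neck, with the bystanders left untouched.

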